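Hang the washed beakers to drain in nested pairs

TASK

Hang the four washed beakers on the two draining stands, mouth down as they are: the blue beaker on the black stand's peg with the red one nested over it, and the green beaker on the white stand's peg with the yellow one nested over it. Seat each one fully home and upright, do not knock any beaker over, and leave the jam jar, the tin, the egg timer and the pepper mill where they are.

Things in the scene. Friction and masses are not known exactly. Their poses are not given: they have to be found in the camera images.
- beaker_blue: Stepped stacking beaker of opaque blue plastic, mouth down, 84 mm high, 50 to 100 g. Origin: centre of its mouth (lower rim), z up to the closed foot. Wide part (mouth to 40 mm up): 75 mm outside, 67 inside. Narrow foot (45 to 84 mm up): 54 mm outside; grip here. Inside, a flat ledge 40 mm above the mouth. Nested over another, the ledge sits on its foot, mouth 44 mm above its mouth
- beaker_red: Stepped stacking beaker of opaque red plastic, mouth down, 84 mm high, 50 to 100 g. Origin: centre of its mouth (lower rim), z up to the closed foot. Wide part (mouth to 40 mm up): 75 mm outside, 67 inside. Narrow foot (45 to 84 mm up): 54 mm outside; grip here. Inside, a flat ledge 40 mm above the mouth. Nested over another, the ledge sits on its foot, mouth 44 mm above its mouth
- beaker_green: Stepped stacking beaker of opaque green plastic, mouth down, 84 mm high, 50 to 100 g. Origin: centre of its mouth (lower rim), z up to the closed foot. Wide part (mouth to 40 mm up): 75 mm outside, 67 inside. Narrow foot (45 to 84 mm up): 54 mm outside; grip here. Inside, a flat ledge 40 mm above the mouth. Nested over another, the ledge sits on its foot, mouth 44 mm above its mouth
- beaker_yellow: Stepped stacking beaker of opaque yellow plastic, mouth down, 84 mm high, 50 to 100 g. Origin: centre of its mouth (lower rim), z up to the closed foot. Wide part (mouth to 40 mm up): 75 mm outside, 67 inside. Narrow foot (45 to 84 mm up): 54 mm outside; grip here. Inside, a flat ledge 40 mm above the mouth. Nested over another, the ledge sits on its foot, mouth 44 mm above its mouth
- stand_black: Fixed black draining stand: round drip tray, 116 mm across, 6 mm thick, with one upright peg in the middle, 20 mm thick, with a 50 mm head whose flat top is 54 mm above the origin. Origin on the peg's axis under the tray, z up. A beaker over the peg hangs with its inner ledge on the head, mouth 14 mm above the origin (8 mm clear of the tray); one nested over it, 58 mm
- stand_white: Fixed white draining stand: round drip tray, 116 mm across, 6 mm thick, with one upright peg in the middle, 20 mm thick, with a 50 mm head whose flat top is 54 mm above the origin. Origin on the peg's axis under the tray, z up. A beaker over the peg hangs with its inner ledge on the head, mouth 14 mm above the origin (8 mm clear of the tray); one nested over it, 58 mm
- jam_jar: Bystander: glass jar of red jam with a white lid, 65 mm across, 97 mm high; origin at the centre of its underside
- tin: Bystander: low green-labelled food tin with a gold-coloured lid, 75 mm across, 58 mm high; origin at the centre of its underside
- egg_timer: Bystander: white kitchen timer with a green domed top, 59 mm across, 52 mm high; origin at the centre of its underside
- pepper_mill: Bystander: dark wooden pepper mill, 58 mm across, 150 mm high; origin at the centre of its underside. Above and behind it hangs the microwave (y -0.4 to 0.25): keep the wrist back from its front and bar handle, about 0.6 m ahead of the robot and 0.45 m up

How it is judged:
By the outcome, as a careful person would: the job done as asked, in the order asked, and still so for the second after the job is handed in, with the robot touching nothing.
It also fails if it takes over 120 s, if anything falls off the work surface, if the arm or the gripper's body presses on something with over 40 N, if the wrist force passes 120 N, or if a joint passes its speed limit or range.

ROBOT

A 6-joint arm with a two-finger parallel gripper is mounted at the origin on a cart in front of the work surface, level with it; the furniture and walls round the work are solid. World frame = base frame: x ahead of the robot, y to its left, z up, the work surface at z = 0. Lengths are in m, angles in rad, forces in N, time in s.
With the tool pointing down it reaches from about 0.275 to 1 m from the base axis. Payload 8.4 kg.
Tool frame: the origin (TCP) lies at the centre of the arm's flange, where the gripper is bolted on; the fingertips stand 173 mm ahead of it and the grasp point (between the pads) lies 155 mm ahead of it; z points along the fingers, y is the line along which they close (so a half turn about z gives the same grasp; the last joint's range is limited). The gripper opens to 85 mm and grips with 20 to 120 N. Pads are 22 mm wide; open, the fingers measure 114 mm over their backs; the gripper's body (76 mm by 85 mm) begins 54 mm behind the grasp point. The pads swing forward as they close: fully open they stand 13 mm farther back than shut.
Start: joints at [1.274, 0.353, 1.633, -0, 1.155, -0.002], TCP at [0.182, 0.598, 0.405] pointing down, gripper open.
Joint ranges: [-2.63, 2.63], [-0.92, 2.1], [0.06, 2.66], [-1.3, 4.44], [0, 2.69], [-3.02, 3.02]. Speed limits (rad/s): [2.22, 2.22, 2.79, 3.14, 3.14, 3.14].

INTERFACE

Orientations are given as a unit quaternion [w, x, y, z].
In Python, from bench import state, capture, camera_model, hand_in gives the robot as it stands.
- The arm moves only by the tool step_arm, never from a script. Its argument "targets" is a list of rows, each a list of 7 numbers: the shift along the tool's x, y, z in mm, then the turn, a rotation vector about the tool's x, y, z in rad, then the opening, from 0 (shut) to 1 (fully open). A call has exactly 10 rows; each row shifts and turns the commanded pose from where the row before left it, along the tool's axes as they then stand; what a row does not reach is not made up. A row lasts 1/12 s, in which the tool goes at most 41.7 mm and 7.16 degrees, less where a joint would pass 70% of its speed; a pose out of reach is approached as far as the arm can. A call with a gripper value outside its range is refused whole. The fingers move at their own pace and stop on an object; the grip force is fixed at half the most. Time passes only in rows, so rows that do not move let the fingers close, or fill a call up. It gives the time, the measured TCP pose, the force, the opening and the grip force at its end, in the units of the state.
- state(): the state, without advancing time (a new reading comes with each control period).
- capture(name): name is "side" or "top" or "wrist"; returns the picture (480x640x3 uint8, blue, green, red); there is no depth.
- camera_model(name): a dict with "K" (3x3 intrinsics, pixels), "eye" and "rotation" of the camera in the world; the wrist camera has in their place "T_tool_cam" (4x4, takes a point from camera to tool coordinates, whose origin is the TCP and whose axes are the flange's). Camera axes: x right, y down, z forward; pixel columns grow to the right and rows downward; lengths in m; the calibration is good to about 2 mm. The wrist camera is an equidistant fisheye: a pixel r from the principal point sees the ray r / f radians off the axis. A picture is of the moment at which its call begins: read the wrist's pose just before it. camera_model takes no time and is no camera call.
- hand_in(): hands the job in; it is judged then, once.
The state is a dict: "time_s": time; "joint_pos": joint angles; "qd": joint speeds; "joint_efforts": joint torques, N m; "position": TCP position; "ee_rot": TCP orientation; "wrist_force": force on the tool from outside, world axes, zero at the start; "ft_torque": the same for the moment, N m; "width": finger opening in m; "finger_force": force on a finger pad.
Only numpy, scipy, OpenCV 4.12 (cv2) and the standard library are available. Lean on these libraries where they do the work, as an engineer would, in place of code of your own. Each camera call takes 0.05 s, during which the arm holds its last target. There are 200 camera calls.

## Working session

There is one attempt and no reset: what is moved stays moved. The work goes in short steps, Python scripts to look and compute and a tool call to move; the robot and the scene stay as the last step left them, time stands still between calls to the robot, and variables do not carry over. Pictures are saved under pics/ and viewed, at most 14 in all, crops included, and the job is handed in when it is done.

Besides the shell and the picture viewer there is one more tool, called after "Emit:" as name(argument=value, ...), one argument or row to a line, values as JSON. step_arm: Moves the arm, as the interface text tells. Its arguments: {"type":"object","properties":{"targets":{"type":"array","items":{"type":"array","items":{"type":"number"}}}},"required":["targets"]}

```bash
mkdir -p pics; ls; python3 - <<'E'
from bench import *
import cv2,numpy as np
s=state();print({k:np.round(v,3) for k,v in s.items()})
for n in("side","top","wrist"):
    cv2.imwrite(f"pics/{n}0.png",capture(n))
    m=camera_model(n);print(n,{k:np.round(v,4).tolist() if not isinstance(v,str) else v for k,v in m.items()})
E
```

```text
pics
{'time_s': np.float64(0.0), 'joint_pos': array([ 1.274,  0.354,  1.634,  0.   ,  1.155, -0.002]), 'qd': array([ 0.001, -0.   ,  0.   ,  0.   ,  0.002, -0.   ]), 'joint_efforts': array([-5.0000e-03, -6.0523e+01, -3.4206e+01, -1.0000e-03,  1.0000e-02,
        0.0000e+00]), 'position': array([0.182, 0.598, 0.404]), 'ee_rot': array([-0.   ,  0.147,  0.989, -0.001]), 'wrist_force': array([-0.96 , -0.532, -0.044]), 'ft_torque': array([ 0.028,  0.029, -0.003]), 'finger_force': np.float64(0.0), 'width': np.float64(0.085)}
side {'K': [[508.279, 0.0, 312.1688], [0.0, 508.279, 237.9482], [0.0, 0.0, 1.0]], 'eye': [0.5608, 0.9144, 0.9717], 'rotation': [-0.0068, 0.0295, 0.9286, -0.3698]}
top {'K': [[500.8285, 0.0, 329.6863], [0.0, 500.8285, 244.2599], [0.0, 0.0, 1.0]], 'eye': [0.3357, 0.0413, 1.2132], 'rotation': [-0.0576, 0.7121, -0.6967, 0.0644]}
wrist {'K': [[371.6483, 0.0, 314.5827], [0.0, 371.6483, 244.341], [0.0, 0.0, 1.0]], 'T_tool_cam': [[0.0002, -0.9535, -0.3015, 0.0771], [1.0, 0.0004, -0.0004, 0.0002], [0.0005, -0.3015, 0.9535, 0.0308], [0.0, 0.0, 0.0, 1.0]]}
```

View pics/side0.png

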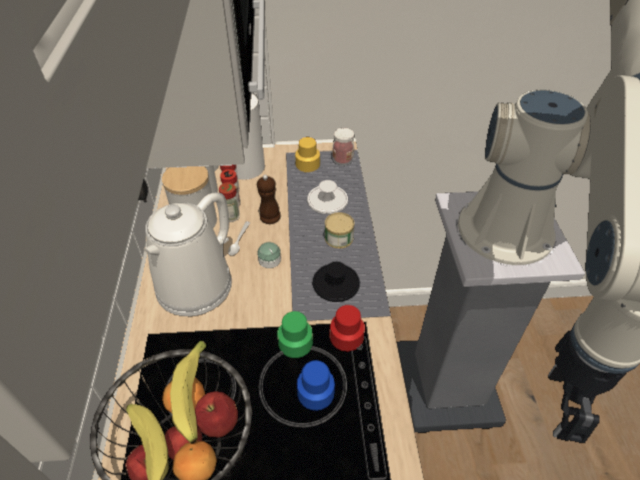

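View pics/top0.png

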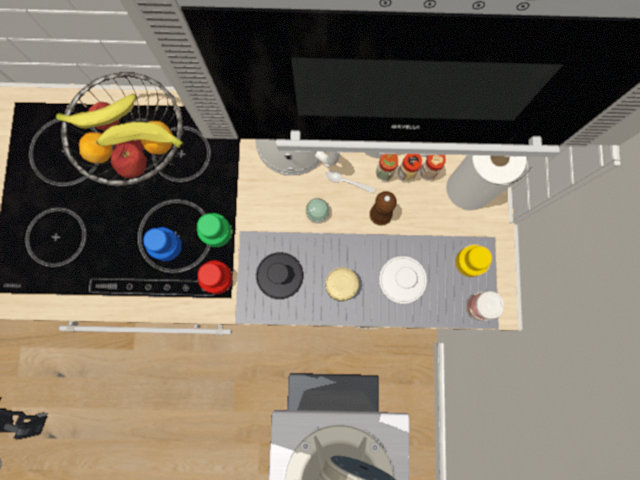

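View pics/wrist0.png

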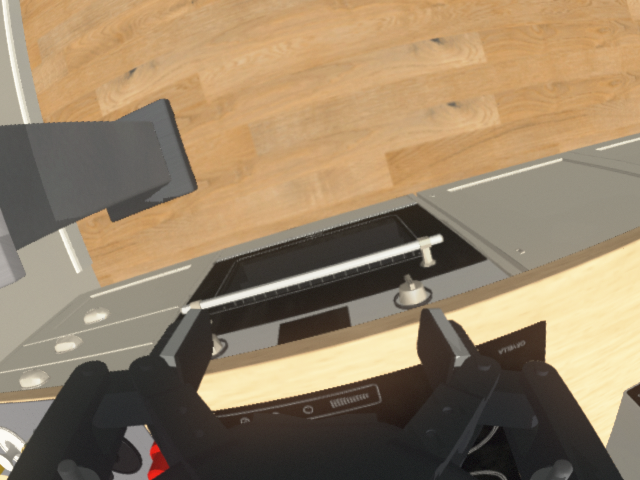

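Top view: blue (162,243), green (214,229), red (214,277), black stand (279,275), tin (342,284), white stand (403,279), yellow (474,260), jar (486,305), timer (317,210), mill (383,207). The side view shows the same things: blue (316,385), green (295,334), red (347,328), black stand (335,281), white stand (328,198), yellow (307,155). The wrist view shows mostly the floor and the hob front. Next I fit silhouettes in the two fixed views.

```bash
cat > vis.py <<'E'
import cv2,numpy as np
from bench import *
from scipy.spatial.transform import Rotation as R
from scipy.optimize import minimize
def cam(n):
    m=camera_model(n);q=m["rotation"];q=np.array(q)
    Rm=R.from_quat(q,scalar_first=True).as_matrix() if q.size==4 else q
    return np.array(m["K"]),Rm,np.array(m["eye"])
def proj(c,P):
    K,Rm,e=c;p=((P-e)@Rm)@K.T;return p[:,:2]/p[:,2:]
A=np.linspace(0,2*np.pi,40)
def ring(r,z):return np.c_[r*np.cos(A),r*np.sin(A),0*A+z]
BEAK=[[(.0375,0),(.0375,.04)],[(.0375,.04),(.027,.045)],[(.027,.045),(.027,.084)]]
STAND=[[(.058,0),(.058,.006)],[(.010,.006),(.010,.05)],[(.025,.044),(.025,.054)]]
S=4
def render(c,parts,p,roi):
    x0,y0,x1,y1=roi;m=np.zeros(((y1-y0)*S,(x1-x0)*S),np.uint8)
    for pr in parts:
        P=np.vstack([ring(r,z) for r,z in pr])+p
        u=((proj(c,P)-[x0,y0]+.5)*S).astype(np.float32)
        cv2.fillConvexPoly(m,cv2.convexHull(np.round(u).astype(np.int32)),255)
    return cv2.resize(m,(x1-x0,y1-y0),interpolation=cv2.INTER_AREA)/255.
def mask(img,roi,f):
    x0,y0,x1,y1=roi;h=cv2.cvtColor(img[y0:y1,x0:x1],cv2.COLOR_BGR2HSV).astype(int)
    m=f(h[...,0],h[...,1],h[...,2]).astype(np.uint8)
    n,l,st,_=cv2.connectedComponentsWithStats(m)
    return (l==1+np.argmax(st[1:,4])).astype(float)
def fit(views,parts,p0,freez=True):
    # views: list (cam,mask,roi)
    f=lambda p:sum(np.abs(render(c,parts,np.r_[p,0][:3],r)-m).sum()/m.sum() for c,m,r in views)
    n=3 if freez else 2
    p0=np.array(p0[:n]);sx=np.vstack([p0]+[p0+.015*np.eye(n)[i] for i in range(n)])
    b=minimize(f,p0,method="Nelder-Mead",options=dict(initial_simplex=sx,xatol=1e-4,fatol=1e-4,maxiter=300))
    return b.x,b.fun
COL={'blue':lambda h,s,v:(h>100)&(h<130)&(s>120)&(v>60),'red':lambda h,s,v:((h<8)|(h>172))&(s>150)&(v>70),
'green':lambda h,s,v:(h>50)&(h<80)&(s>120)&(v>50),'yellow':lambda h,s,v:(h>16)&(h<32)&(s>150)&(v>80),
'black':lambda h,s,v:v<62,'white':lambda h,s,v:(v>165)&(s<40)}
E
python3 - <<'E'
from vis import *
I={n:cv2.imread(f"pics/{n}0.png") for n in("top","side")};C={n:cam(n) for n in I}
px={'blue':((162,243),(316,385)),'green':((214,229),(295,334)),'red':((214,277),(347,328)),'yellow':((474,260),(307,155)),'black':((279,275),(335,281)),'white':((403,279),(328,198))}
for k,(t,s) in px.items():
    st=k in('black','white');P=STAND if st else BEAK
    h=34 if st else 30
    K,Rm,e=C['top'];d=Rm@np.linalg.solve(K,[*t,1]);p0=e+d*(0.03-e[2])/d[2]; p0[2]=0
    V=[]
    for n,c in(('top',t),('side',s)):
        w=h if n=='top' or st else 36
        roi=(c[0]-w,c[1]-w,c[0]+w,c[1]+w);V.append((C[n],mask(I[n],roi,COL[k]),roi))
    a,fa=fit(V,P,p0);tt,ft=fit(V[:1],P,p0,False);ss,fs=fit(V[1:],P,p0,False)
    print(k,p0.round(3),'both',a.round(4),round(fa,3),'top',tt.round(4),round(ft,3),'side',ss.round(4),round(fs,3),[int(v[1].sum()) for v in V])
# bystanders rough: top px at mid height
for k,t,z in(('tin',(342,284),.058),('jar',(486,305),.097),('timer',(317,210),.05),('mill',(385,200),.15)):
    K,Rm,e=C['top'];d=Rm@np.linalg.solve(K,[*t,1]);print(k,(e+d*(z-e[2])/d[2]).round(3))
E
```

```text
blue [0.536 0.433 0.   ] both [0.5344 0.4321 0.0043] 0.079 top [0.5356 0.4335] 0.048 side [0.5342 0.4302] 0.028 [1053, 1515]
green [0.573 0.311 0.   ] both [0.5723 0.3132 0.0017] 0.153 top [0.5731 0.3135] 0.064 side [0.5715 0.3111] 0.082 [970, 1248]
red [0.457 0.304 0.   ] both [0.458  0.3039 0.0046] 0.112 top [0.4593 0.3051] 0.046 side [0.4573 0.3013] 0.058 [957, 1256]
yellow [ 0.512 -0.314  0.   ] both [ 0.5118 -0.3144 -0.0036] 0.283 top [ 0.5126 -0.3128] 0.108 side [ 0.5124 -0.3172] 0.172 [871, 637]
black [0.465 0.151 0.   ] both [ 0.4515  0.0171 -0.1603] 1.223 top [0.5873 0.0232] 1.0 side [0.4677 0.1489] 0.059 [135, 1447]
white [ 0.462 -0.144  0.   ] both [ 0.464  -0.1455  0.007 ] 0.494 top [ 0.4642 -0.1463] 0.247 side [ 0.4631 -0.1539] 0.236 [2412, 845]
tin [0.445 0.002 0.058]
jar [ 0.401 -0.318  0.097]
timer [0.621 0.064 0.05 ]
mill [ 0.622 -0.086  0.15 ]
```

The two views agree within about 3 mm for all four beakers, and the fitted heights are within 5 mm of the surface. The stand masks need better thresholds, so I'll refit those while the arm starts turning.

```bash
python3 - <<'E'
from vis import *
I={n:cv2.imread(f"pics/{n}0.png") for n in("top","side")};C={n:cam(n) for n in I}
for n,k,c in(('top','black',(279,275)),('top','white',(403,279)),('side','white',(328,198))):
    h=cv2.cvtColor(I[n],cv2.COLOR_BGR2HSV);print(n,k,h[c[1],c[0]-34:c[0]+35:3,2].tolist(),h[c[1]-32:c[1]+33:3,c[0],2].tolist())
for k,(t,s),p0 in(('black',((279,275),(335,281)),(.467,.15,0)),('white',((403,279),(328,198)),(.463,-.149,0))):
  for th in((70,80) if k=='black' else (150,185)):
    V=[]
    f=(lambda h,s,v:v<th) if k=='black' else (lambda h,s,v:(v>th)&(s<60))
    for n,c in(('top',t),('side',s)):
        w=30
        roi=(c[0]-w,c[1]-w,c[0]+w,c[1]+w);V.append((C[n],mask(I[n],roi,f),roi))
    a,fa=fit(V,STAND,p0);tt,ft=fit(V[:1],STAND,p0,False);ss,fs=fit(V[1:],STAND,p0,False)
    print(k,th,'both',a.round(4),round(fa,3),'top',tt.round(4),round(ft,3),'side',ss.round(4),round(fs,3),[int(v[1].sum()) for v in V])
E
```

```text
top black [176, 166, 175, 173, 57, 89, 86, 81, 83, 83, 85, 81, 84, 79, 65, 39, 31, 76, 78, 38, 171, 170, 170] [168, 168, 169, 96, 72, 77, 75, 79, 80, 80, 83, 81, 82, 76, 90, 85, 90, 89, 59, 174, 176, 177]
top white [167, 167, 166, 170, 228, 248, 247, 246, 246, 233, 244, 244, 243, 243, 243, 244, 196, 243, 237, 209, 145, 159, 158] [159, 160, 160, 199, 237, 242, 242, 235, 243, 243, 244, 244, 243, 238, 244, 244, 245, 246, 217, 170, 166, 165]
side white [112, 112, 112, 112, 117, 208, 222, 222, 177, 128, 124, 133, 127, 137, 222, 222, 223, 206, 128, 113, 119, 117, 123] [113, 113, 115, 106, 116, 221, 223, 223, 222, 127, 132, 136, 218, 223, 224, 212, 127, 163, 194, 197, 199, 143]
black 70 both [ 4.676e-01  1.510e-01 -3.000e-04] 6.484 top [0.4692 0.151 ] 6.419 side [0.4671 0.1483] 0.05 [245, 1460]
black 80 both [0.4684 0.1504 0.0018] 1.073 top [0.4691 0.1517] 1.026 side [0.4674 0.1489] 0.031 [897, 1498]
white 150 both [ 0.464  -0.1457  0.0059] 0.668 top [ 0.4541 -0.1375] 0.481 side [ 0.4637 -0.153 ] 0.18 [3527, 897]
white 185 both [ 0.4642 -0.1456  0.005 ] 0.364 top [ 0.4649 -0.1464] 0.019 side [ 0.463  -0.1547] 0.323 [1824, 787]
```

Emit:
step_arm(
  targets=[
    [0, 0, 0, 0, 0, 0.12, 1],
    [0, 0, 0, 0, 0, 0.12, 1],
    [0, 0, 0, 0, 0, 0.12, 1],
    [0, 0, 0, 0, 0, 0.12, 1],
    [0, 0, 0, 0, 0, 0.12, 1],
    [0, 0, 0, 0, 0, 0.12, 1],
    [0, 0, 0, 0, 0, 0.12, 1],
    [0, 0, 0, 0, 0, 0.12, 1],
    [0, 0, 0, 0, 0, 0.12, 1],
    [0, 0, 0, 0, 0, 0.12, 1],
  ],
)

```text
time_s: 0.98
position: [0.1816, 0.5979, 0.4043]
ee_rot: [0.0, 0.682, 0.731, -0.0]
wrist_force: [0.4, -0.9, -0.3]
width: 0.0855
finger_force: 0.0
```

Emit:
step_arm(
  targets=[
    [0, 0, 0, 0, 0, 0.071, 1],
    [-16.5, 34, 8, 0, 0, 0, 1],
    [-16.5, 34, 8, 0, 0, 0, 1],
    [-16.5, 34, 8, 0, 0, 0, 1],
    [-16.5, 34, 8, 0, 0, 0, 1],
    [-16.5, 34, 8, 0, 0, 0, 1],
    [-16.5, 34, 8, 0, 0, 0, 1],
    [-16.5, 34, 8, 0, 0, 0, 1],
    [-16.5, 34, 8, 0, 0, 0, 1],
    [-16.5, 34, 8, 0, 0, 0, 1],
  ],
)

```text
time_s: 1.82
position: [0.4898, 0.4499, 0.3321]
ee_rot: [-0.0, 0.705, 0.709, -0.0]
wrist_force: [0.6, 0.3, 0.8]
width: 0.0853
finger_force: 0.0
```

Emit:
step_arm(
  targets=[
    [-6, 16, 9, 0, 0, 0, 1],
    [-6, 16, 9, 0, 0, 0, 1],
    [-5, 15, 9, 0, 0, 0, 1],
    [0, 0, 5, 0, 0, 0, 1],
    [0, 0, 0, 0, 0, 0, 1],
    [0, 0, 0, 0, 0, 0, 1],
    [0, 0, 0, 0, 0, 0, 1],
    [0, 0, 0, 0, 0, 0, 1],
    [0, 0, 0, 0, 0, 0, 1],
    [0, 0, 0, 0, 0, 0, 1],
  ],
)

```text
time_s: 2.65
position: [0.535, 0.4347, 0.3012]
ee_rot: [0.0, 0.705, 0.709, 0.0]
wrist_force: [1.1, -1.1, -0.4]
width: 0.0854
finger_force: 0.0
```

```bash
python3 - <<'E'
from bench import *
import cv2,numpy as np
s=state();print(s['position'],s['ee_rot'],s['joint_pos'].round(3) if hasattr(s['joint_pos'],'round') else s['joint_pos'])
cv2.imwrite("pics/wrist1.png",capture("wrist"))
E
```

```text
[0.5350183  0.43471779 0.30124465] [1.81789214e-05 7.05085855e-01 7.09121860e-01 3.52739627e-04] [0.68  0.552 1.567 0.    1.022 0.674]
```

View pics/wrist1.png

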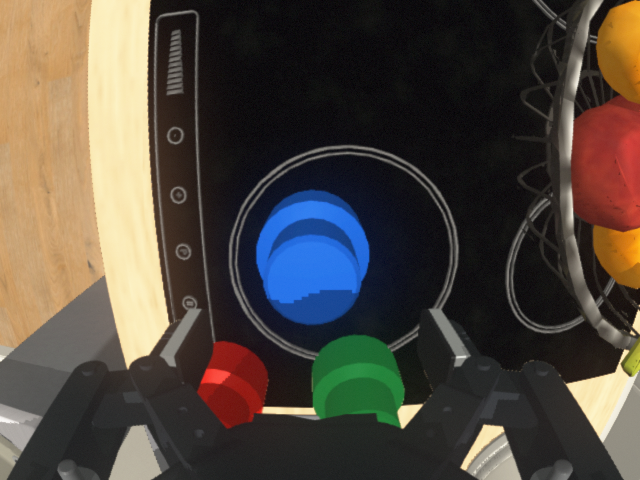

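The wrist view shows blue at (313,255) between the fingers, centred at about column 315. I'll add a fisheye fit for the wrist camera as a third check.

```bash
cat >> vis.py <<'E'
_proj=proj
def wcam(s):
    m=camera_model("wrist");T=np.array(m["T_tool_cam"]);Rt=R.from_quat(s["ee_rot"],scalar_first=True).as_matrix()
    return ("fish",np.array(m["K"]),Rt@T[:3,:3],np.array(s["position"])+Rt@T[:3,3])
def proj(c,P):
    if len(c)==3:return _proj(c,P)
    _,K,Rm,e=c;p=(P-e)@Rm;rho=np.hypot(p[:,0],p[:,1]);th=np.arctan2(rho,p[:,2])
    return np.c_[K[0,0]*th*p[:,0]/rho+K[0,2],K[1,1]*th*p[:,1]/rho+K[1,2]]
def wfit(img,s,k,roi,p0,freez=False,parts=BEAK,f=None):
    return fit([(wcam(s),mask(img,roi,f or COL[k]),roi)],parts,p0,freez)
E
python3 - <<'E'
from vis import *
s=state();im=cv2.imread("pics/wrist1.png")
print(wfit(im,s,'blue',(230,160,400,340),(.535,.432,0)),wfit(im,s,'blue',(230,160,400,340),(.535,.432,0),True))
E
```

```text
(array([0.53353721, 0.4314664 ]), np.float64(0.018034640737662137)) (array([0.5334938 , 0.43214084, 0.00147782]), np.float64(0.01389012391022791))
```

Emit:
step_arm(
  targets=[
    [-2.8, -1.5, 0, 0, 0, 0, 1],
    [0, 0, 10, 0, 0, 0, 1],
    [0, 0, 15, 0, 0, 0, 1],
    [0, 0, 15, 0, 0, 0, 1],
    [0, 0, 15, 0, 0, 0, 1],
    [0, 0, 14, 0, 0, 0, 1],
    [0, 0, 10, 0, 0, 0, 1],
    [0, 0, 0, 0, 0, 0, 1],
    [0, 0, 0, 0, 0, 0, 0.4],
    [0, 0, 0, 0, 0, 0, 0.4],
  ],
)

```text
time_s: 3.53
position: [0.5342, 0.4317, 0.2222]
ee_rot: [0.0, 0.705, 0.709, 0.0]
wrist_force: [0.6, 0.8, 0.2]
width: 0.0638
finger_force: 0.0
```

Emit:
step_arm(
  targets=[
    [0, 0, 0, 0, 0, 0, 0.4],
    [0, 0, 0, 0, 0, 0, 0.4],
    [0, 0, 0, 0, 0, 0, 0.4],
    [0, 0, 0, 0, 0, 0, 0.4],
    [0, 0, 0, 0, 0, 0, 0.4],
    [0, 0, 0, 0, 0, 0, 0.4],
    [0, 0, 0, 0, 0, 0, 0.4],
    [0, 0, 0, 0, 0, 0, 0.4],
    [0, 0, 0, 0, 0, 0, 0.4],
    [0, 0, 0, 0, 0, 0, 0.4],
  ],
)

```text
time_s: 4.37
position: [0.5344, 0.4318, 0.2227]
ee_rot: [0.0, 0.705, 0.709, 0.001]
wrist_force: [1.2, -0.7, 6.5]
width: 0.0529
finger_force: 62.6
```

Emit:
step_arm(
  targets=[
    [0, 0, -5, 0, 0, 0, 0.4],
    [0, 0, -15, 0, 0, 0, 0.4],
    [0, 0, -25, 0, 0, 0, 0.4],
    [0, 0, -25, 0, 0, 0, 0.4],
    [0, 0, -25, 0, 0, 0, 0.4],
    [0, 0, -25, 0, 0, 0, 0.4],
    [0, 0, -10, 0, 0, 0, 0.4],
    [-15, -3, 0, 0, 0, 0, 0.4],
    [-25, -6, 0, 0, 0, 0, 0.4],
    [-30, -7, 0, 0, 0, 0, 0.4],
  ],
)

```text
time_s: 5.2
position: [0.5178, 0.3615, 0.3518]
ee_rot: [-0.0, 0.705, 0.709, 0.0]
wrist_force: [0.8, -1.1, -0.8]
width: 0.053
finger_force: 62.9
```

Emit:
step_arm(
  targets=[
    [-30, -7, 0, 0, 0, 0, 0.4],
    [-30, -7, 0, 0, 0, 0, 0.4],
    [-30, -7, 0, 0, 0, 0, 0.4],
    [-30, -7, 0, 0, 0, 0, 0.4],
    [-30, -7, 0, 0, 0, 0, 0.4],
    [-30, -7, 0, 0, 0, 0, 0.4],
    [-22, -5, 0, 0, 0, 0, 0.4],
    [-10, -3, 0, 0, 0, 0, 0.4],
    [0, 0, 0, 0, 0, 0, 0.4],
    [0, 0, 0, 0, 0, 0, 0.4],
  ],
)

```text
time_s: 6.03
position: [0.4695, 0.1492, 0.3519]
ee_rot: [-0.0, 0.706, 0.708, 0.0]
wrist_force: [1.3, 0.4, -1.2]
width: 0.0528
finger_force: 62.9
```

```bash
python3 - <<'E'
from vis import *
I={n:cv2.imread(f"pics/{n}0.png") for n in("top","side")};C={n:cam(n) for n in I}
r=(249,245,309,305);print('black top',fit([(C['top'],mask(I['top'],r,lambda h,s,v:v<115),r)],STAND,(.468,.15,0),False))
s=state();im=capture("wrist");cv2.imwrite("pics/wrist2.png",im);print(s['position'],s['ee_rot'],s['wrist_force'])
# carried blue vs. tool
print('blue in hand',wfit(im,s,'blue',(150,150,480,480),(s['position'][0],s['position'][1],s['position'][2]-.222),True))
E
```

```text
black top (array([0.46847361, 0.15233216]), np.float64(0.03304432884264817))
[0.46946686 0.14921729 0.35189358] [-3.75464080e-05  7.05800171e-01  7.08410908e-01  3.21886988e-04] [ 1.28023232  0.39835799 -1.15226526]
blue in hand (array([0.46930623, 0.14879938, 0.12862968]), np.float64(0.035797979797979794))
```

View pics/wrist2.png

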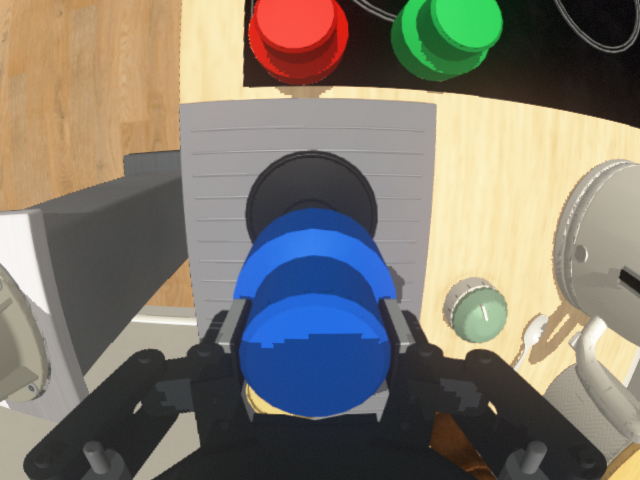

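Blue is upright in the grip at (0.4693,0.1488). The black tray's rim spans columns 247–377, so it lies straight below. I'll shift about 1.5 mm and lower.

Emit:
step_arm(
  targets=[
    [1.5, -1.4, 0, 0, 0, 0, 0.4],
    [0, 0, 15, 0, 0, 0, 0.4],
    [0, 0, 20, 0, 0, 0, 0.4],
    [0, 0, 20, 0, 0, 0, 0.4],
    [0, 0, 15, 0, 0, 0, 0.4],
    [0, 0, 12, 0, 0, 0, 0.4],
    [0, 0, 10, 0, 0, 0, 0.4],
    [0, 0, 10, 0, 0, 0, 0.4],
    [0, 0, 8, 0, 0, 0, 0.4],
    [0, 0, 0, 0, 0, 0, 0.4],
  ],
)

```text
time_s: 6.92
position: [0.4676, 0.1509, 0.2403]
ee_rot: [-0.0, 0.705, 0.709, -0.001]
wrist_force: [0.4, -0.4, -0.8]
width: 0.0524
finger_force: 62.9
```

Emit:
step_arm(
  targets=[
    [0, 0, 1, 0, 0, 0, 0.4],
    [0, 0, 1, 0, 0, 0, 0.4],
    [0, 0, 1, 0, 0, 0, 0.4],
    [0, 0, 1, 0, 0, 0, 0.4],
    [0, 0, 0, 0, 0, 0, 0.4],
    [0, 0, 0, 0, 0, 0, 0.4],
    [0, 0, 0, 0, 0, 0, 0.4],
    [0, 0, 0, 0, 0, 0, 0.4],
    [0, 0, 0, 0, 0, 0, 0.4],
    [0, 0, 0, 0, 0, 0, 0.4],
  ],
)

```text
time_s: 7.75
position: [0.4679, 0.1506, 0.2377]
ee_rot: [0.0, 0.705, 0.709, -0.0]
wrist_force: [-0.7, 0.4, -0.3]
width: 0.0531
finger_force: 62.9
```

Emit:
step_arm(
  targets=[
    [0, 0, 0.7, 0, 0, 0, 0.4],
    [0, 0, 0.7, 0, 0, 0, 0.4],
    [0, 0, 0, 0, 0, 0, 0.4],
    [0, 0, 0, 0, 0, 0, 0.4],
    [0, 0, 0, 0, 0, 0, 0.4],
    [0, 0, 0, 0, 0, 0, 0.4],
    [0, 0, 0, 0, 0, 0, 0.4],
    [0, 0, 0, 0, 0, 0, 0.4],
    [0, 0, 0, 0, 0, 0, 0.4],
    [0, 0, 0, 0, 0, 0, 0.4],
  ],
)

```text
time_s: 8.58
position: [0.468, 0.1507, 0.237]
ee_rot: [0.0, 0.705, 0.709, 0.0]
wrist_force: [-3.2, -1.3, 12.5]
width: 0.0531
finger_force: 64.4
```

Emit:
step_arm(
  targets=[
    [0, 0, 0, 0, 0, 0, 1],
    [0, 0, 0, 0, 0, 0, 1],
    [0, 0, 0, 0, 0, 0, 1],
    [0, 0, 0, 0, 0, 0, 1],
    [0, 0, 0, 0, 0, 0, 1],
    [0, 0, 0, 0, 0, 0, 1],
    [0, 0, -5, 0, 0, 0, 1],
    [0, 0, -15, 0, 0, 0, 1],
    [0, 0, -25, 0, 0, 0, 1],
    [0, 0, -25, 0, 0, 0, 1],
  ],
)

```text
time_s: 9.42
position: [0.4675, 0.1506, 0.3068]
ee_rot: [-0.0, 0.705, 0.709, -0.001]
wrist_force: [0.7, 0.4, 0.5]
width: 0.0857
finger_force: 0.0
```

Emit:
step_arm(
  targets=[
    [12, -1, 0, 0, 0, 0, 1],
    [20, -1, 0, 0, 0, 0, 1],
    [25, -1, 0, 0, 0, 0, 1],
    [30, -2, 0, 0, 0, 0, 1],
    [25, -2, 0, 0, 0, 0, 1],
    [20, -1, 0, 0, 0, 0, 1],
    [15, -1, 0, 0, 0, 0, 1],
    [5, -1, 0, 0, 0, 0, 1],
    [0, 0, 0, 0, 0, 0, 1],
    [0, 0, 0, 0, 0, 0, 1],
  ],
)

```text
time_s: 10.25
position: [0.457, 0.3021, 0.306]
ee_rot: [0.0, 0.705, 0.709, -0.0]
wrist_force: [0.8, -0.2, 0.2]
width: 0.0854
finger_force: 0.0
```

```bash
python3 - <<'E'
from vis import *
s=state();im=capture("wrist");p=s['position'];print(p)
q=proj(wcam(s),np.array([[.458,.303,.04]]))[0].astype(int);roi=(q[0]-100,q[1]-100,q[0]+100,q[1]+100)
print('red',q,wfit(im,s,'red',roi,(.458,.303,0),True))
im=capture("top");cv2.imwrite("pics/top1.png",im);si=capture("side");cv2.imwrite("pics/side1.png",si)
V=[]
for n,i in(('top',im),('side',si)):
    q=_proj(cam(n),np.array([[.468,.151,.056]]))[0].astype(int);roi=(q[0]-30,q[1]-30,q[0]+30,q[1]+30);V.append((cam(n),mask(i,roi,COL['blue']),roi))
print('blue',fit(V,BEAK,(.468,.151,.014)),fit(V[:1],BEAK,(.468,.151,.014)))
E
```

```text
[0.45695922 0.30213657 0.3060463 ]
red [316 246] (array([ 4.56605856e-01,  3.03153461e-01, -2.12745406e-04]), np.float64(0.01769333353823982))Traceback (most recent call last):
  File "<stdin>", line 8, in <module>
NameError: name '_proj' is not defined. Did you mean: 'proj'?
```

Emit:
step_arm(
  targets=[
    [1, 0, 4, 0, 0, 0, 1],
    [0, 0, 15, 0, 0, 0, 1],
    [0, 0, 15, 0, 0, 0, 1],
    [0, 0, 15, 0, 0, 0, 1],
    [0, 0, 15, 0, 0, 0, 1],
    [0, 0, 12, 0, 0, 0, 1],
    [0, 0, 8, 0, 0, 0, 1],
    [0, 0, 0, 0, 0, 0, 1],
    [0, 0, 0, 0, 0, 0, 0.4],
    [0, 0, 0, 0, 0, 0, 0.4],
  ],
)

```text
time_s: 11.23
position: [0.4575, 0.3037, 0.2229]
ee_rot: [0.0, 0.705, 0.709, 0.0]
wrist_force: [-0.4, -0.1, 0.5]
width: 0.0639
finger_force: 0.0
```

Emit:
step_arm(
  targets=[
    [0, 0, 0, 0, 0, 0, 0.4],
    [0, 0, 0, 0, 0, 0, 0.4],
    [0, 0, 0, 0, 0, 0, 0.4],
    [0, 0, 0, 0, 0, 0, 0.4],
    [0, 0, 0, 0, 0, 0, 0.4],
    [0, 0, 0, 0, 0, 0, 0.4],
    [0, 0, 0, 0, 0, 0, 0.4],
    [0, 0, 0, 0, 0, 0, 0.4],
    [0, 0, 0, 0, 0, 0, 0.4],
    [0, 0, 0, 0, 0, 0, 0.4],
  ],
)

```text
time_s: 12.07
position: [0.4577, 0.3039, 0.2232]
ee_rot: [0.0, 0.705, 0.709, 0.001]
wrist_force: [0.8, -1.6, 6.2]
width: 0.0528
finger_force: 62.2
```

```bash
python3 - <<'E'
from vis import *
V=[]
for n in('top','side'):
    i=capture(n);cv2.imwrite(f"pics/{n}1.png",i)
    q=proj(cam(n),np.array([[.468,.151,.056]]))[0].astype(int);roi=(q[0]-30,q[1]-30,q[0]+30,q[1]+30);V.append((cam(n),mask(i,roi,COL['blue']),roi))
print('blue',fit(V,BEAK,(.468,.151,.014)),[v[1].sum() for v in V])
E
```

```text
blue (array([0.47076101, 0.1507773 , 0.01364045]), np.float64(2.867339866734903)) [np.float64(918.0), np.float64(302.0)]
```

View pics/side1.png

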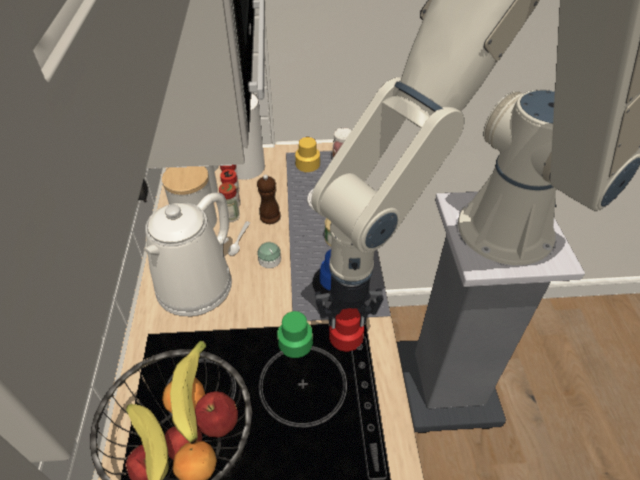

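The side view shows red gripped at (347,328). Blue on the stand is mostly hidden behind the gripper at (330,275), so I'll fit it from the top view alone while carrying red.

Emit:
step_arm(
  targets=[
    [0, 0, -5, 0, 0, 0, 0.4],
    [0, 0, -15, 0, 0, 0, 0.4],
    [0, 0, -25, 0, 0, 0, 0.4],
    [0, 0, -25, 0, 0, 0, 0.4],
    [0, 0, -25, 0, 0, 0, 0.4],
    [0, 0, -25, 0, 0, 0, 0.4],
    [0, 0, -12, 0, 0, 0, 0.4],
    [0, 0, -4, 0, 0, 0, 0.4],
    [0, 0, 0, 0, 0, 0, 0.4],
    [0, 0, 0, 0, 0, 0, 0.4],
  ],
)

```text
time_s: 13.0
position: [0.4567, 0.3034, 0.3572]
ee_rot: [-0.0, 0.705, 0.709, -0.001]
wrist_force: [-1.1, 0.4, -1.3]
width: 0.0528
finger_force: 62.9
```

```bash
python3 - <<'E'
from vis import *
s=state();print(s['position'])
i=capture('top');q=proj(cam('top'),np.array([[.468,.151,.056]]))[0].astype(int);r=(q[0]-30,q[1]-30,q[0]+30,q[1]+30)
m=mask(i,r,COL['blue']);print('blue@z14 top',m.sum(),fit([(cam('top'),m,r)],[[(a,z+.014) for a,z in P] for P in BEAK],(.468,.151,0),False))
w=capture('wrist');print('red in hand',wfit(w,s,'red',(150,150,480,480),(*s['position'][:2],s['position'][2]-.222),True))
E
```

```text
[0.45674217 0.30337598 0.35719028]
blue@z14 top 917.0 (array([0.47019352, 0.15107041]), np.float64(0.04797827527957749))
red in hand (array([0.45626807, 0.30168548, 0.13329176]), np.float64(0.03713454768100413))
```

Emit:
step_arm(
  targets=[
    [-10, 1, 0, 0, 0, 0, 0.4],
    [-20, 1, 0, 0, 0, 0, 0.4],
    [-28, 2, 0, 0, 0, 0, 0.4],
    [-30, 2, 0, 0, 0, 0, 0.4],
    [-28, 2, 0, 0, 0, 0, 0.4],
    [-20, 2, 0, 0, 0, 0, 0.4],
    [-12, 1, 0, 0, 0, 0, 0.4],
    [-4.5, 1, 0, 0, 0, 0, 0.4],
    [0, 0, 0, 0, 0, 0, 0.4],
    [0, 0, 0, 0, 0, 0, 0.4],
  ],
)

```text
time_s: 13.93
position: [0.4701, 0.1515, 0.3581]
ee_rot: [-0.0, 0.706, 0.709, 0.0]
wrist_force: [0.1, -0.4, 0.4]
width: 0.0527
finger_force: 62.9
```

Emit:
step_arm(
  targets=[
    [0, 0, 8, 0, 0, 0, 0.4],
    [0, 0, 12, 0, 0, 0, 0.4],
    [0, 0, 12, 0, 0, 0, 0.4],
    [0, 0, 12, 0, 0, 0, 0.4],
    [0, 0, 10, 0, 0, 0, 0.4],
    [0, 0, 8, 0, 0, 0, 0.4],
    [0, 0, 7, 0, 0, 0, 0.4],
    [0, 0, 4, 0, 0, 0, 0.4],
    [0, 0, 0, 0, 0, 0, 0.4],
    [0, 0, 0, 0, 0, 0, 0.4],
  ],
)

```text
time_s: 14.77
position: [0.47, 0.1513, 0.2853]
ee_rot: [-0.0, 0.705, 0.709, -0.0]
wrist_force: [-0.4, 0.1, -1.2]
width: 0.0528
finger_force: 62.9
```

Emit:
step_arm(
  targets=[
    [-0.5, -1, 1, 0, 0, 0, 0.4],
    [0, 0, 1, 0, 0, 0, 0.4],
    [0, 0, 1, 0, 0, 0, 0.4],
    [0, 0, 0.8, 0, 0, 0, 0.4],
    [0, 0, 0.7, 0, 0, 0, 0.4],
    [0, 0, 0.5, 0, 0, 0, 0.4],
    [0, 0, 0, 0, 0, 0, 0.4],
    [0, 0, 0, 0, 0, 0, 0.4],
    [0, 0, 0, 0, 0, 0, 0.4],
    [0, 0, 0, 0, 0, 0, 0.4],
  ],
)

```text
time_s: 15.6
position: [0.4691, 0.1507, 0.2815]
ee_rot: [0.0, 0.705, 0.709, 0.0]
wrist_force: [-4.1, -1.4, 14.6]
width: 0.0533
finger_force: 64.7
```

Red made contact at the expected height. I'll release it, lift, and go to green at about (0.572,0.312).

Emit:
step_arm(
  targets=[
    [0, 0, 0, 0, 0, 0, 1],
    [0, 0, 0, 0, 0, 0, 1],
    [0, 0, 0, 0, 0, 0, 1],
    [0, 0, 0, 0, 0, 0, 1],
    [0, 0, 0, 0, 0, 0, 1],
    [0, 0, 0, 0, 0, 0, 1],
    [0, 0, -5, 0, 0, 0, 1],
    [0, 0, -15, 0, 0, 0, 1],
    [0, 0, -20, 0, 0, 0, 1],
    [0, 0, -20, 0, 0, 0, 1],
  ],
)

```text
time_s: 16.43
position: [0.4687, 0.1506, 0.3409]
ee_rot: [-0.0, 0.705, 0.709, -0.001]
wrist_force: [0.1, 0.7, -0.1]
width: 0.0856
finger_force: 0.0
```

Emit:
step_arm(
  targets=[
    [12, 0, 0, 0, 0, 0, 1],
    [20, 0, 0, 0, 0, 0, 1],
    [30, 5, 0, 0, 0, 0, 1],
    [30, 10, 5, 0, 0, 0, 1],
    [30, 20, 10, 0, 0, 0, 1],
    [22, 22, 10, 0, 0, 0, 1],
    [12, 22, 10, 0, 0, 0, 1],
    [5, 17, 5, 0, 0, 0, 1],
    [0, 7, 0, 0, 0, 0, 1],
    [0, 0, 0, 0, 0, 0, 1],
  ],
)

```text
time_s: 17.27
position: [0.5719, 0.3125, 0.2994]
ee_rot: [-0.0, 0.705, 0.709, -0.0]
wrist_force: [-0.3, -0.5, 0.2]
width: 0.0851
finger_force: 0.0
```

```bash
python3 - <<'E'
from vis import *
s=state();p=s['position'];print(p)
im=capture("wrist");q=proj(wcam(s),np.array([[.572,.312,.04]]))[0].astype(int);roi=(q[0]-100,q[1]-100,q[0]+100,q[1]+100)
print('green',q,wfit(im,s,'green',roi,(.572,.312,0),True))
for n in('top','side'):
    i=capture(n);cv2.imwrite(f"pics/{n}2.png",i)
    q=proj(cam(n),np.array([[.469,.151,.1]]))[0].astype(int);r=(q[0]-32,q[1]-32,q[0]+32,q[1]+32);m=mask(i,r,COL['red'])
    print(n,m.sum(),fit([(cam(n),m,r)],[[(a,z+.058) for a,z in P] for P in BEAK],(.469,.151,0),False))
E
```

```text
[0.5718639  0.31253486 0.2994303 ]
green [314 252] (array([ 5.70390073e-01,  3.11983812e-01, -3.98963055e-04]), np.float64(0.019799577095166415))
top 904.0 (array([0.47225843, 0.15003551]), np.float64(0.053088669095956956))
side 1052.0 (array([0.46860456, 0.14560444]), np.float64(0.15770893908894357))
```

View pics/side2.png

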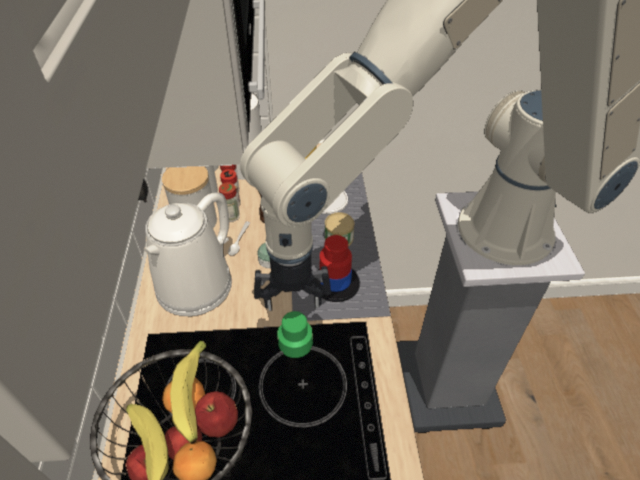

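Red sits upright over blue at (336,260), with the blue rim showing below it. Now for green, where the fit gives (0.5705,0.312).

Emit:
step_arm(
  targets=[
    [-0.5, -1.4, 4, 0, 0, 0, 1],
    [0, 0, 13, 0, 0, 0, 1],
    [0, 0, 14, 0, 0, 0, 1],
    [0, 0, 14, 0, 0, 0, 1],
    [0, 0, 14, 0, 0, 0, 1],
    [0, 0, 11, 0, 0, 0, 1],
    [0, 0, 7, 0, 0, 0, 1],
    [0, 0, 0, 0, 0, 0, 1],
    [0, 0, 0, 0, 0, 0, 0.4],
    [0, 0, 0, 0, 0, 0, 0.4],
  ],
)

```text
time_s: 18.25
position: [0.57, 0.3119, 0.2237]
ee_rot: [0.0, 0.705, 0.709, 0.0]
wrist_force: [0.3, 0.2, 0.2]
width: 0.064
finger_force: 0.0
```

Emit:
step_arm(
  targets=[
    [0, 0, 0, 0, 0, 0, 0.4],
    [0, 0, 0, 0, 0, 0, 0.4],
    [0, 0, 0, 0, 0, 0, 0.4],
    [0, 0, 0, 0, 0, 0, 0.4],
    [0, 0, 0, 0, 0, 0, 0.4],
    [0, 0, 0, 0, 0, 0, 0.4],
    [0, 0, 0, 0, 0, 0, 0.4],
    [0, 0, 0, 0, 0, 0, 0.4],
    [0, 0, 0, 0, 0, 0, 0.4],
    [0, 0, 0, 0, 0, 0, 0.4],
  ],
)

```text
time_s: 19.08
position: [0.5701, 0.3119, 0.2242]
ee_rot: [0.0, 0.705, 0.709, 0.001]
wrist_force: [0.5, -0.3, 5.8]
width: 0.0529
finger_force: 62.3
```

Emit:
step_arm(
  targets=[
    [0, 0, -10, 0, 0, 0, 0.4],
    [0, 0, -20, 0, 0, 0, 0.4],
    [0, -15, -20, 0, 0, 0, 0.4],
    [0, -28, -20, 0, 0, 0, 0.4],
    [0, -32, -20, 0, 0, 0, 0.4],
    [0, -32, -20, 0, 0, 0, 0.4],
    [0, -32, -20, 0, 0, 0, 0.4],
    [0, -32, -20, 0, 0, 0, 0.4],
    [0, -25, -20, 0, 0, 0, 0.4],
    [0, -14, -6, 0, 0, 0, 0.4],
  ],
)

```text
time_s: 19.92
position: [0.3576, 0.3105, 0.4021]
ee_rot: [-0.0, 0.705, 0.709, 0.001]
wrist_force: [1.0, -0.1, -0.3]
width: 0.053
finger_force: 62.9
```

Emit:
step_arm(
  targets=[
    [-10, 0, 0, 0, 0, 0, 0.4],
    [-20, 0, 0, 0, 0, 0, 0.4],
    [-30, 0, 0, 0, 0, 0, 0.4],
    [-33, 0, 0, 0, 0, 0, 0.4],
    [-33, 0, 0, 0, 0, 0, 0.4],
    [-33, 0, 0, 0, 0, 0, 0.4],
    [-33, 0, 0, 0, 0, 0, 0.4],
    [-33, 0, 0, 0, 0, 0, 0.4],
    [-33, 0, 0, 0, 0, 0, 0.4],
    [-33, 0, 0, 0, 0, 0, 0.4],
  ],
)

```text
time_s: 20.75
position: [0.3611, 0.0175, 0.3988]
ee_rot: [0.0, 0.705, 0.709, -0.0]
wrist_force: [1.2, -0.5, -0.5]
width: 0.0527
finger_force: 62.9
```

Emit:
step_arm(
  targets=[
    [-33, 0, 5, 0, 0, 0, 0.4],
    [-33, 0, 12, 0, 0, 0, 0.4],
    [-33, 0, 12, 0, 0, 0, 0.4],
    [-30, 0, 12, 0, 0, 0, 0.4],
    [-22, 0, 12, 0, 0, 0, 0.4],
    [-12, 0, 12, 0, 0, 0, 0.4],
    [-5, 0, 8, 0, 0, 0, 0.4],
    [0, 0, 2, 0, 0, 0, 0.4],
    [0, 0, 0, 0, 0, 0, 0.4],
    [0, 0, 0, 0, 0, 0, 0.4],
  ],
)

```text
time_s: 21.58
position: [0.3621, -0.1479, 0.3243]
ee_rot: [-0.0, 0.705, 0.709, -0.0]
wrist_force: [0.6, 0.3, -1.0]
width: 0.0526
finger_force: 62.9
```

```bash
python3 - <<'E'
from vis import *
s=state();print(s['position'],s['ee_rot'])
w=capture('wrist');cv2.imwrite('pics/wrist3.png',w);print('green in hand',wfit(w,s,'green',(150,150,480,480),(*s['position'][:2],s['position'][2]-.222),True))
K,Rm,e=cam('top');d=Rm@np.linalg.solve(K,[420,152,1])
for z in(.45,.5,.55):print(z,(e+d*(z-e[2])/d[2]).round(3))
E
```

```text
[ 0.36209452 -0.14792429  0.32432873] [-2.54635163e-04  7.05168874e-01  7.09039344e-01 -5.10614950e-05]
green in hand (array([ 0.3618652 , -0.14942481,  0.0987115 ]), np.float64(0.037245875958247854))
0.45 [ 0.622 -0.106  0.45 ]
0.5 [ 0.603 -0.096  0.5  ]
0.55 [ 0.585 -0.087  0.55 ]
```

View pics/wrist3.png

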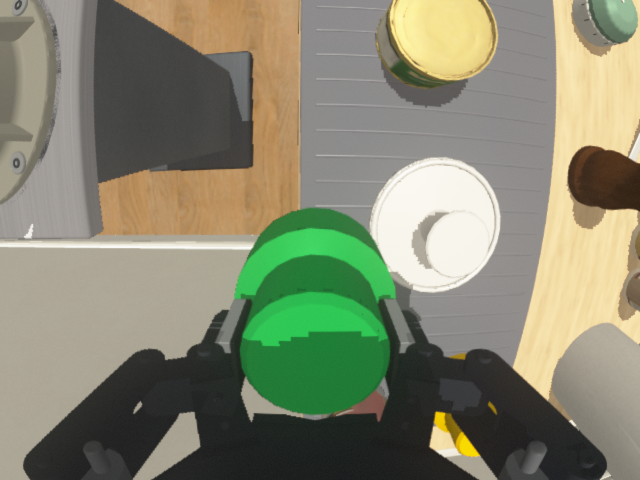

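The wrist view shows the white stand clear, with its tray centred at (435,225) and head at (457,244). I'll fit it from here.

```bash
python3 - <<'E'
from vis import *
s=state();w=cv2.imread('pics/wrist3.png');r=(360,145,510,305)
for th in(170,190):print(wfit(w,s,'white',r,(.464,-.148,0),False,STAND,lambda h,S,v:(v>th)&(S<60)),wfit(w,s,'white',r,(.464,-.148,0),True,STAND,lambda h,S,v:(v>th)&(S<60)))
E
```

```text
(array([ 0.46601935, -0.14575606]), np.float64(0.055743724990371016)) (array([ 0.46588941, -0.14595485,  0.00076427]), np.float64(0.05449680846997668))
(array([ 0.4660386 , -0.14622462]), np.float64(0.09245251333817098)) (array([ 0.46567582, -0.14610983,  0.00080987]), np.float64(0.09201466081836207))
```

Emit:
step_arm(
  targets=[
    [0.5, 8, 0, 0, 0, 0, 0.4],
    [0.5, 18, 0, 0, 0, 0, 0.4],
    [0.5, 25, 0, 0, 0, 0, 0.4],
    [0, 25, 0, 0, 0, 0, 0.4],
    [0, 17, 0, 0, 0, 0, 0.4],
    [0, 8, 0, 0, 0, 0, 0.4],
    [0, 2.5, 0, 0, 0, 0, 0.4],
    [0, 0, 0, 0, 0, 0, 0.4],
    [0, 0, 0, 0, 0, 0, 0.4],
    [0, 0, 0, 0, 0, 0, 0.4],
  ],
)

```text
time_s: 22.47
position: [0.4646, -0.1462, 0.3242]
ee_rot: [-0.0, 0.705, 0.709, -0.0]
wrist_force: [0.1, -0.1, -0.6]
width: 0.0524
finger_force: 62.9
```

Emit:
step_arm(
  targets=[
    [0, 0, 8, 0, 0, 0, 0.4],
    [0, 0, 12, 0, 0, 0, 0.4],
    [0, 0, 13, 0, 0, 0, 0.4],
    [0, 0, 13, 0, 0, 0, 0.4],
    [0, 0, 12, 0, 0, 0, 0.4],
    [0, 0, 10, 0, 0, 0, 0.4],
    [0, 0, 8, 0, 0, 0, 0.4],
    [0, 0, 4, 0, 0, 0, 0.4],
    [0, 0, 0, 0, 0, 0, 0.4],
    [0, 0, 0, 0, 0, 0, 0.4],
  ],
)

```text
time_s: 23.3
position: [0.4655, -0.1464, 0.2443]
ee_rot: [-0.0, 0.705, 0.709, -0.0]
wrist_force: [0.6, -0.5, 0.3]
width: 0.0529
finger_force: 62.9
```

Emit:
step_arm(
  targets=[
    [0, 0, 1.5, 0, 0, 0, 0.4],
    [0, 0, 1.5, 0, 0, 0, 0.4],
    [0, 0, 1, 0, 0, 0, 0.4],
    [0, 0, 1, 0, 0, 0, 0.4],
    [0, 0, 0.7, 0, 0, 0, 0.4],
    [0, 0, 0.7, 0, 0, 0, 0.4],
    [0, 0, 0, 0, 0, 0, 0.4],
    [0, 0, 0, 0, 0, 0, 0.4],
    [0, 0, 0, 0, 0, 0, 0.4],
    [0, 0, 0, 0, 0, 0, 0.4],
  ],
)

```text
time_s: 24.13
position: [0.4656, -0.1463, 0.2384]
ee_rot: [0.0, 0.705, 0.709, 0.0]
wrist_force: [-2.3, 0.4, 7.3]
width: 0.0526
finger_force: 64.0
```

Emit:
step_arm(
  targets=[
    [0, 0, 0, 0, 0, 0, 1],
    [0, 0, 0, 0, 0, 0, 1],
    [0, 0, 0, 0, 0, 0, 1],
    [0, 0, 0, 0, 0, 0, 1],
    [0, 0, 0, 0, 0, 0, 1],
    [0, 0, 0, 0, 0, 0, 1],
    [0, 0, -5, 0, 0, 0, 1],
    [0, 0, -15, 0, 0, 0, 1],
    [0, 0, -25, 0, 0, 0, 1],
    [0, 0, -27, 0, 0, 0, 1],
  ],
)

```text
time_s: 24.97
position: [0.465, -0.1462, 0.3102]
ee_rot: [-0.001, 0.705, 0.709, -0.001]
wrist_force: [-0.1, -0.6, 0.4]
width: 0.0851
finger_force: 0.0
```

Emit:
step_arm(
  targets=[
    [-12, 2, 0, 0, 0, 0, 1],
    [-22, 5, 0, 0, 0, 0, 1],
    [-30, 8, 0, 0, 0, 0, 1],
    [-30, 8, 0, 0, 0, 0, 1],
    [-30, 8, 0, 0, 0, 0, 1],
    [-24, 8, 0, 0, 0, 0, 1],
    [-14, 5, 0, 0, 0, 0, 1],
    [-6, 2, 0, 0, 0, 0, 1],
    [0, 0, 0, 0, 0, 0, 0.85],
    [0, 0, 0, 0, 0, 0, 0.85],
  ],
)

```text
time_s: 25.8
position: [0.5119, -0.3137, 0.3095]
ee_rot: [-0.001, 0.705, 0.709, -0.0]
wrist_force: [0.0, -0.7, -0.2]
width: 0.0725
finger_force: 0.0
```

```bash
python3 - <<'E'
from vis import *
s=state();p=s['position'];print(p,s['width'])
im=capture("wrist");cv2.imwrite('pics/wrist4.png',im);q=proj(wcam(s),np.array([[.512,-.315,.04]]))[0].astype(int);roi=(q[0]-100,q[1]-100,q[0]+100,q[1]+100)
print('yellow',q,wfit(im,s,'yellow',roi,(.512,-.315,0),True))
q=proj(wcam(s),np.array([[.4655,-.1465,.06]]))[0].astype(int);roi=tuple(np.clip([q[0]-90,q[1]-90,q[0]+90,q[1]+90],0,[640,480,640,480]))
print('green',q,wfit(im,s,'green',roi,(.4655,-.1465,.014),True))
E
```

```text
[ 0.51192654 -0.31373042  0.30950198] 0.07253811558798025
yellow [314 248] (array([ 0.50989167, -0.3119318 , -0.00218788]), np.float64(0.011984486102133162))
green [238 -11] (array([ 0.46596065, -0.14491691,  0.01961102]), np.float64(0.022490325686459665))
```

View pics/wrist4.png

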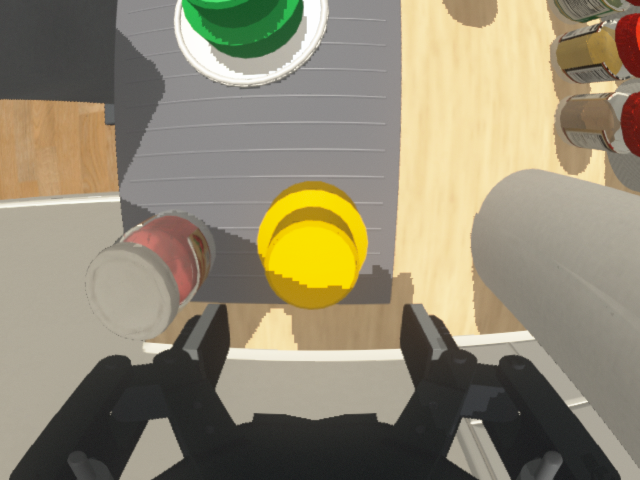

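Green sits upright on the white stand, with even clearance inside the tray. Yellow is at (313,245) with the jar at (150,275), clear of the left finger. I'll descend with the fingers part open.

Emit:
step_arm(
  targets=[
    [0.8, -1.5, 5, 0, 0, 0, 0.85],
    [0, 0, 15, 0, 0, 0, 0.85],
    [0, 0, 16, 0, 0, 0, 0.85],
    [0, 0, 16, 0, 0, 0, 0.85],
    [0, 0, 15, 0, 0, 0, 0.85],
    [0, 0, 12, 0, 0, 0, 0.85],
    [0, 0, 7, 0, 0, 0, 0.85],
    [0, 0, 0, 0, 0, 0, 0.85],
    [0, 0, 0, 0, 0, 0, 0.4],
    [0, 0, 0, 0, 0, 0, 0.4],
  ],
)

```text
time_s: 26.68
position: [0.5112, -0.3134, 0.2247]
ee_rot: [0.001, 0.705, 0.709, 0.0]
wrist_force: [0.1, 0.5, 0.6]
width: 0.0524
finger_force: 62.4
```

Emit:
step_arm(
  targets=[
    [0, 0, 0, 0, 0, 0, 0.4],
    [0, 0, 0, 0, 0, 0, 0.4],
    [0, 0, 0, 0, 0, 0, 0.4],
    [0, 0, 0, 0, 0, 0, 0.4],
    [0, 0, 0, 0, 0, 0, 0.4],
    [0, 0, 0, 0, 0, 0, 0.4],
    [0, 0, 0, 0, 0, 0, 0.4],
    [0, 0, 0, 0, 0, 0, 0.4],
    [0, 0, 0, 0, 0, 0, 0.4],
    [0, 0, 0, 0, 0, 0, 0.4],
  ],
)

```text
time_s: 27.52
position: [0.5112, -0.3135, 0.2245]
ee_rot: [0.001, 0.705, 0.709, 0.0]
wrist_force: [0.6, 0.5, 5.0]
width: 0.0525
finger_force: 62.8
```

Emit:
step_arm(
  targets=[
    [0, 0, -5, 0, 0, 0, 0.4],
    [0, 0, -15, 0, 0, 0, 0.4],
    [0, 0, -22, 0, 0, 0, 0.4],
    [0, 0, -25, 0, 0, 0, 0.4],
    [0, 0, -25, 0, 0, 0, 0.4],
    [0, 0, -20, 0, 0, 0, 0.4],
    [0, -2, -10, 0, 0, 0, 0.4],
    [10, -6, -3, 0, 0, 0, 0.4],
    [20, -8, 0, 0, 0, 0, 0.4],
    [30, -8, 0, 0, 0, 0, 0.4],
  ],
)

```text
time_s: 28.35
position: [0.4854, -0.2534, 0.3479]
ee_rot: [-0.0, 0.706, 0.708, -0.0]
wrist_force: [0.1, 0.8, -1.0]
width: 0.0529
finger_force: 62.9
```

Emit:
step_arm(
  targets=[
    [30, -8, 0, 0, 0, 0, 0.4],
    [30, -6, 0, 0, 0, 0, 0.4],
    [22, -4, 0, 0, 0, 0, 0.4],
    [15, -2, 0, 0, 0, 0, 0.4],
    [8, -1, 0, 0, 0, 0, 0.4],
    [2, 0, 0, 0, 0, 0, 0.4],
    [0, 0, 0, 0, 0, 0, 0.4],
    [0, 0, 0, 0, 0, 0, 0.4],
    [0, 0, 0, 0, 0, 0, 0.4],
    [0, 0, 0, 0, 0, 0, 0.4],
  ],
)

```text
time_s: 29.18
position: [0.4651, -0.1473, 0.3487]
ee_rot: [-0.0, 0.706, 0.709, -0.0]
wrist_force: [-0.8, 0.0, -0.8]
width: 0.0526
finger_force: 62.9
```

```bash
python3 - <<'E'
from vis import *
s=state();print(s['position'],s['ee_rot'])
w=capture('wrist');cv2.imwrite('pics/wrist5.png',w);print('yellow in hand',wfit(w,s,'yellow',(150,150,480,480),(*s['position'][:2],s['position'][2]-.224),True))
E
```

```text
[ 0.46511887 -0.1472608   0.34872605] [-1.11029223e-05  7.05667043e-01  7.08543590e-01 -7.54584647e-05]
yellow in hand (array([ 0.4647479 , -0.14571668,  0.12346478]), np.float64(0.026405288563250227))
```

Emit:
step_arm(
  targets=[
    [0, 0.5, 6, 0, 0, 0, 0.4],
    [0, 0, 10, 0, 0, 0, 0.4],
    [0, 0, 10, 0, 0, 0, 0.4],
    [0, 0, 10, 0, 0, 0, 0.4],
    [0, 0, 9, 0, 0, 0, 0.4],
    [0, 0, 8, 0, 0, 0, 0.4],
    [0, 0, 6, 0, 0, 0, 0.4],
    [0, 0, 3, 0, 0, 0, 0.4],
    [0, 0, 0, 0, 0, 0, 0.4],
    [0, 0, 0, 0, 0, 0, 0.4],
  ],
)

```text
time_s: 30.07
position: [0.4656, -0.1465, 0.2869]
ee_rot: [-0.0, 0.705, 0.709, -0.0]
wrist_force: [0.4, 0.5, 0.4]
width: 0.0529
finger_force: 62.9
```

Emit:
step_arm(
  targets=[
    [0, 0, 1, 0, 0, 0, 0.4],
    [0, 0, 1, 0, 0, 0, 0.4],
    [0, 0, 1, 0, 0, 0, 0.4],
    [0, 0, 0.7, 0, 0, 0, 0.4],
    [0, 0, 0.7, 0, 0, 0, 0.4],
    [0, 0, 0, 0, 0, 0, 0.4],
    [0, 0, 0, 0, 0, 0, 0.4],
    [0, 0, 0, 0, 0, 0, 0.4],
    [0, 0, 0, 0, 0, 0, 0.4],
    [0, 0, 0, 0, 0, 0, 0.4],
  ],
)

```text
time_s: 30.9
position: [0.4657, -0.1466, 0.2829]
ee_rot: [0.0, 0.705, 0.709, 0.0]
wrist_force: [-1.0, 0.5, 6.9]
width: 0.0529
finger_force: 63.5
```

Yellow made contact at the expected 0.2829. I'll release it, lift, and pull back.

Emit:
step_arm(
  targets=[
    [0, 0, 0, 0, 0, 0, 1],
    [0, 0, 0, 0, 0, 0, 1],
    [0, 0, 0, 0, 0, 0, 1],
    [0, 0, 0, 0, 0, 0, 1],
    [0, 0, 0, 0, 0, 0, 1],
    [0, 0, 0, 0, 0, 0, 1],
    [0, 0, -5, 0, 0, 0, 1],
    [0, 0, -15, 0, 0, 0, 1],
    [0, 0, -20, 0, 0, 0, 1],
    [0, 0, -20, 0, 0, 0, 1],
  ],
)

```text
time_s: 31.73
position: [0.4653, -0.1465, 0.3432]
ee_rot: [-0.001, 0.705, 0.709, -0.0]
wrist_force: [0.9, -0.8, 0.1]
width: 0.0855
finger_force: 0.0
```

Emit:
step_arm(
  targets=[
    [0, -5, -15, 0, 0, 0, 1],
    [0, -15, -15, 0, 0, 0, 1],
    [0, -25, -10, 0, 0, 0, 1],
    [0, -30, 0, 0, 0, 0, 1],
    [0, -25, 0, 0, 0, 0, 1],
    [0, -15, 0, 0, 0, 0, 1],
    [0, -5, 0, 0, 0, 0, 1],
    [0, 0, 0, 0, 0, 0, 1],
    [0, 0, 0, 0, 0, 0, 1],
    [0, 0, 0, 0, 0, 0, 1],
  ],
)

```text
time_s: 32.57
position: [0.3467, -0.1474, 0.3827]
ee_rot: [0.0, 0.705, 0.709, 0.0]
wrist_force: [0.6, 0.6, 0.2]
width: 0.0854
finger_force: 0.0
```

```bash
python3 - <<'E'
from vis import *
s=state();print(s['position'],s['wrist_force'])
C={n:capture(n) for n in('top','side','wrist')}
for n in C:cv2.imwrite(f"pics/{n}9.png",C[n])
cv2.imwrite("pics/fin.png",np.hstack([cv2.resize(C['side'][120:360,220:420],(400,480)),cv2.resize(C['wrist'],(400,300),interpolation=cv2.INTER_AREA).repeat(1,0) if 0 else cv2.copyMakeBorder(cv2.resize(C['wrist'],(400,300)),0,180,0,0,cv2.BORDER_CONSTANT)]))
E
```

```text
[ 0.34671532 -0.14740497  0.38274708] [0.57936303 0.60485529 0.19646634]
```

View pics/fin.png

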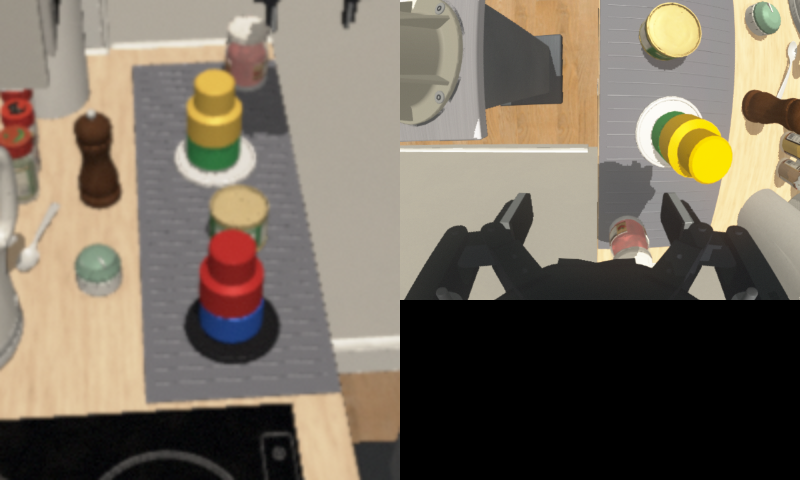

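View pics/top9.png

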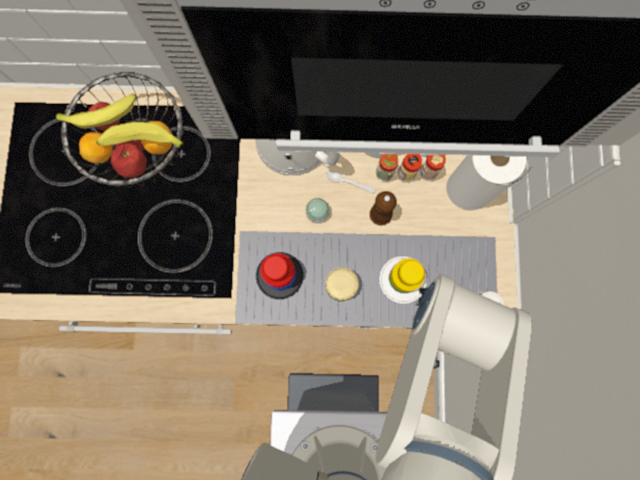

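Both stacks stand upright and nested: red over blue at top (279,271), yellow over green at (405,277). The tin, timer and mill have not moved in the top view. The jar is mostly hidden there but stands upright in the side crop. I'm handing in.

```bash
python3 -c "from bench import *;print(hand_in())"
```

```text
the job is handed in; nothing more can be done
None
```

The job is handed in: red is nested over blue on the black stand and yellow over green on the white stand, all seated and upright in the last pictures, with the jar, tin, timer and mill left in place, after about 33 s of robot time.

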